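# Switch on the guarded test supply

### The job

Switch on the bench test supply that has the red guard: with a fingertip tip its guard right back until it stays open by itself, then flip the toggle beneath it all the way over towards the hinge (on), then tip the guard forward again so that it drops shut over the toggle. Touch gently, do not pinch or force the guard or the toggle, and pick nothing up. Leave the yellow-guarded supply and everything else on the bench as they are.

Things in the scene. Friction and masses are not known exactly. Their poses are not given: they have to be found in the camera images.
- red_unit: test supply with the red guard: grey metal box 170 (x) x 110 (y) x 68 mm high, screwed to the bench. Origin: centre of its underside. Its x axis points from the outlets to the back. The guard's hinge pin runs along y at x = 0, 76 mm above the origin; its moulding is an angle 56 mm wide: a rear wall 40 mm high on the pin, a plate 50 mm forward (-x) from its top, open at the front
- red_guard (a joint): angle of the red guard, rad. 0 = shut over the toggle, 1.57 = fully back on its stop (rear wall flat on the box, plate upright 40 mm behind the pin). No spring, about 60 g, light hinge: it tips over at about 0.6 rad; pushed back well past that it falls open and stays, brought forward well past that it drops shut by its own weight
- red_tab (a point): middle of the rounded upper edge (radius 3 mm, 56 mm wide) of the tab sloping up and forward from the red guard's plate. Shut, it lies 57 mm in front (-x of the box) of the hinge pin and 53 mm above it, the guard's highest point; fully back, 53 mm behind the pin and 57 mm above it. The plate lies 13 mm below this edge
- red_toggle (a joint): angle of the toggle under the red guard, rad. 0 = off, leaning 0.45 to the front (-x of the box); 0.9 = on, leaning 0.45 to the back, towards the guard's hinge. It starts off (0 to 0.1), stays where it is left (about 1 N at its tip moves it), and has hard stops at both ends
- red_toggle_tip (a point): tip of the toggle under the red guard: steel stem with a white end 18 mm wide (y) and 8 mm thick, 27 mm from its pivot, which lies 26 mm in front (-x of the box) of the guard's hinge pin and 72 mm above the box's origin, 4 mm above the box's top
- yellow_unit: test supply with the yellow guard: grey metal box 170 (x) x 110 (y) x 68 mm high, screwed to the bench. Origin: centre of its underside. Its x axis points from the outlets to the back. The guard's hinge pin runs along y at x = 0, 76 mm above the origin; its moulding is an angle 56 mm wide: a rear wall 40 mm high on the pin, a plate 50 mm forward (-x) from its top, open at the front
- yellow_guard (a joint): angle of the yellow guard, rad. 0 = shut over the toggle, 1.57 = fully back on its stop (rear wall flat on the box, plate upright 40 mm behind the pin). No spring, about 60 g, light hinge: it tips over at about 0.6 rad; pushed back well past that it falls open and stays, brought forward well past that it drops shut by its own weight
- yellow_tab (a point): middle of the rounded upper edge (radius 3 mm, 56 mm wide) of the tab sloping up and forward from the yellow guard's plate. Shut, it lies 57 mm in front (-x of the box) of the hinge pin and 53 mm above it, the guard's highest point; fully back, 53 mm behind the pin and 57 mm above it. The plate lies 13 mm below this edge
- yellow_toggle (a joint): angle of the toggle under the yellow guard, rad. 0 = off, leaning 0.45 to the front (-x of the box); 0.9 = on, leaning 0.45 to the back, towards the guard's hinge. It starts off (0 to 0.1), stays where it is left (about 1 N at its tip moves it), and has hard stops at both ends
- yellow_toggle_tip (a point): tip of the toggle under the yellow guard: steel stem with a white end 18 mm wide (y) and 8 mm thick, 27 mm from its pivot, which lies 26 mm in front (-x of the box) of the guard's hinge pin and 72 mm above the box's origin, 4 mm above the box's top
- tape_roll: roll of black tape, 68 mm across, 20 mm high, lying flat; origin at the centre of its underside. To be left alone
- screwdriver: screwdriver lying on the bench; origin on its underside. To be left alone
- wrench: wrench lying on the bench; origin on its underside. To be left alone
- parts_jar: jar of small parts, 56 mm across, 70 mm high; origin at the centre of its underside. To be left alone
- carton: small closed carton 110 x 80 x 60 mm high; origin at the centre of its underside. To be left alone
- mug: blue mug, 80 mm across, 90 mm high; origin at the centre of its underside. To be left alone
- thermostat: white thermostat block 60 x 45 x 30 mm high; origin at the centre of its underside. To be left alone

How it is judged:
By the outcome, as a careful person would: the job done as asked, in the order asked, and still so for the second after the job is handed in, with the robot touching nothing.
It also fails if it takes over 58 s, if anything falls off the work surface, if the arm or the gripper's body presses on something with over 40 N, if the wrist force passes 120 N, or if a joint passes its speed limit or range.

### The arm

A 7-joint arm with a two-finger parallel gripper is mounted at the origin on the work surface. World frame = base frame: x ahead of the robot, y to its left, z up, the work surface at z = 0. Lengths are in mm, angles in rad, forces in N, time in s.
With the tool pointing down it reaches from about 400 to 875 mm from the base axis. Payload 4.4 kg.
Tool frame: the origin (TCP) lies midway between the tips of the shut fingers; the grasp point (between the pads) lies 19 mm behind it; z points along the fingers, y is the line along which they close (so a half turn about z gives the same grasp; the last joint's range is limited). The gripper opens to 85 mm and grips with 20 to 120 N. Pads are 22 mm wide; open, the fingers measure 114 mm over their backs; the gripper's body (76 mm by 85 mm) begins 54 mm behind the grasp point. The pads swing forward as they close: fully open they stand 13 mm farther back than shut.
Start: joints at [-1.219, 0.628, 0.038, 1.517, -0.027, 0.996, -0.02], TCP at [263.717, 594.114, 231.313] pointing down, gripper open.
Joint ranges: [-3.06, 3.06], [-0.37, 2.12], [-1.25, 1.32], [0.18, 2.47], [-1.1, 4.24], [0.23, 1.98], [-2.94, 2.94]. Speed limits (rad/s): [2.57, 2.57, 3.14, 3.14, 3.14, 3.14, 3.14].

### API

Orientations are given as [roll, pitch, yaw] about the fixed x, y, z axes, in that order (R = Rz(yaw) Ry(pitch) Rx(roll)).
In Python, from cell import read_state, get_image, finish_job gives the robot as it stands.
- The arm moves only by the tool send_rows, never from a script. Its argument "series" is a list of rows, each an object of numbers: "ax", "ay", "az": the turn, a rotation vector about the tool's x, y, z in rad; "dx", "dy", "dz": the shift along the tool's x, y, z in cm; "hand": the closure, from 0 (fully open) to 1 (shut). In form: [{"ax": .., "ay": .., "az": .., "dx": .., "dy": .., "dz": .., "hand": ..}, ...]. A call has 1 to 10 rows; each row is the pose to reach, as a shift and turn from the pose commanded when the call began, along the tool's axes at that moment; what a row does not reach only later rows make up. A row lasts 1/10 s, in which the tool goes at most 50 mm and 8.59 degrees, less where a joint would pass 70% of its speed; a pose out of reach is approached as far as the arm can. A call with a gripper value outside its range is refused whole. The fingers move at their own pace and stop on an object; the grip force is fixed at half the most. Time passes only in rows, so rows that repeat a pose let the fingers close. It gives the time, the measured TCP pose, the force, the opening and the grip force at its end, in the units of the state.
- read_state(): the state, without advancing time (a new reading comes with each control period).
- get_image(name): name is "scene" or "top"; returns a dict with "pixels" (420x560x3 uint8, red, green, blue), "mtx" (3x3 intrinsics, pixels), "k1" (the pictures are not rectified: a ray, as slopes to the right and down, at radius r is drawn at 1 + k1 r^2 times it, then the intrinsics apply), "R" (3x3) and "t" (3): a world point X has camera coordinates R X + t. Camera axes: x right, y down, z forward; pixel columns grow to the right and rows downward; lengths in mm; the calibration is good to about 2 mm. A picture is of the moment at which its call begins. There is no depth.
- finish_job(): hands the job in; it is judged then, once.
The state is a dict: "clock": time; "qpos": joint angles; "qd": joint speeds; "tau": joint torques, N m; "eef_pos": TCP position; "tool_rot": TCP orientation; "force": force on the tool from outside, world axes, zero at the start; "torque": the same for the moment, N m; "width": finger opening in mm; "gripper_force": force on a finger pad.
Only numpy, scipy, OpenCV 4.12 (cv2) and the standard library are available. Lean on these libraries where they do the work, as an engineer would, in place of code of your own. Each camera call takes 0.05 s, during which the arm holds its last target. There are 200 camera calls.

## Working session

There is one attempt and no reset: what is moved stays moved. The work goes in short steps, Python scripts to look and compute and a tool call to move; the robot and the scene stay as the last step left them, time stands still between calls to the robot, and variables do not carry over. Pictures are saved under pics/ and viewed, at most 10 in all, crops included, and the job is handed in when it is done.

Besides the shell and the picture viewer there is one more tool, called after "Emit:" by a JSON object that holds its "op" and its "data". send_rows: Moves the arm, as the interface text tells. Its arguments: {"type":"object","properties":{"series":{"type":"array","items":{"type":"object","properties":{"ax":{"type":"number"},"ay":{"type":"number"},"az":{"type":"number"},"dx":{"type":"number"},"dy":{"type":"number"},"dz":{"type":"number"},"hand":{"type":"number"}}}}},"required":["series"]}

```bash
mkdir -p pics; cat > h.py <<'E'
import numpy as np, cv2
from cell import read_state, get_image, finish_job
def ray(im,uv):
    m=im["mtx"];p=np.array([(uv[0]-m[0][2])/m[0][0],(uv[1]-m[1][2])/m[1][1]])
    s=p.copy()
    for _ in range(20): s=p/(1+im["k1"]*(s@s))
    R=np.array(im["R"]);t=np.array(im["t"])
    d=R.T@np.array([s[0],s[1],1]);return -R.T@t,d/np.linalg.norm(d)
def onz(im,uv,z):
    o,d=ray(im,uv);return o+d*(z-o[2])/d[2]
def proj(im,X):
    c=np.array(im["R"])@np.array(X,float)+np.array(im["t"]);s=c[:2]/c[2];s=s*(1+im["k1"]*(s@s))
    m=im["mtx"];return np.array([s[0]*m[0][0]+m[0][2],s[1]*m[1][1]+m[1][2]])
def tri(a,ua,b,ub):
    o1,d1=ray(a,ua);o2,d2=ray(b,ub)
    A=np.stack([d1,-d2],1);k=np.linalg.lstsq(A,o2-o1,rcond=None)[0]
    p,q=o1+k[0]*d1,o2+k[1]*d2;return (p+q)/2,np.linalg.norm(p-q)
def save(im,n): cv2.imwrite(f"pics/{n}.png",cv2.cvtColor(np.array(im["pixels"],np.uint8),cv2.COLOR_RGB2BGR))
E
python3 - <<'E'
from h import *
for n in("scene","top"):
    im=get_image(n);save(im,n+"0");o,_=ray(im,(280,210));print(n,o)
    hsv=cv2.cvtColor(np.array(im["pixels"],np.uint8),cv2.COLOR_RGB2HSV)
    m=(((hsv[...,0]<8)|(hsv[...,0]>172))&(hsv[...,1]>120)&(hsv[...,2]>60)).astype(np.uint8)
    k,l,s,c=cv2.connectedComponentsWithStats(m)
    for i in range(1,k):
        if s[i,4]>40: print(s[i],c[i])
s=read_state();print(s["eef_pos"],s["tool_rot"],s["clock"],s["force"])
E
```

```text
scene [1191.08902571 -135.28924336  843.488868  ]
[325 148  30  26 412] [338.55097087 161.23300971]
[258 191  15  24 196] [264.28571429 202.37244898]
[ 430  251  112   67 1362] [476.99045521 285.46035242]
top [ 426.26709327   15.81459657 1040.35158636]
[  65   82   83   48 1506] [111.42563081 108.40969456]
[267 240  11  32 268] [271.88059701 255.96641791]
[167 243  31  33 690] [182.64057971 259.13913043]
[263.46988976 593.57203121 230.448112  ] [-3.13979202e+00  2.19459993e-05  2.72378994e+00] 0.1 [-0.74715331 -0.46334779  0.39349051]
```

View pics/scene0.png

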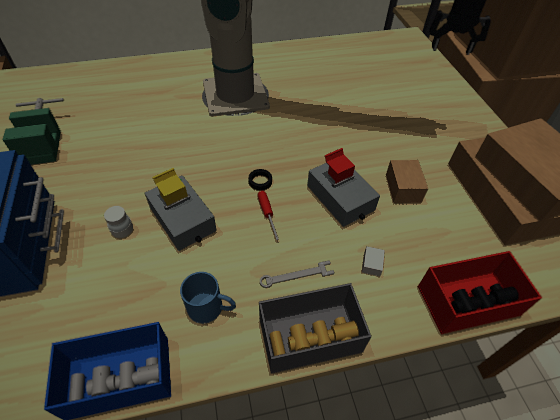

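View pics/top0.png

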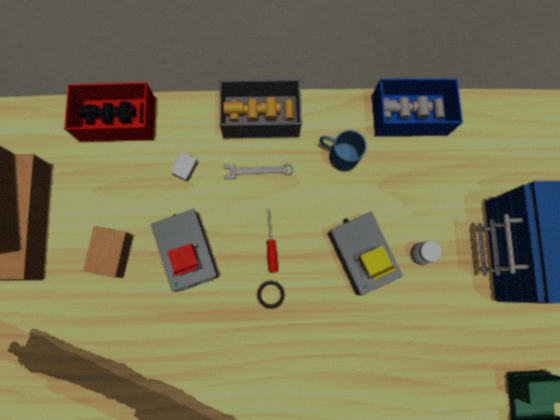

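The scene view shows the red unit at about (342,187) with its guard at (338,161). In the top view it is at (184,250) with the guard at (182,259), so its front faces the robot. Next I'll measure the box.

```bash
python3 - <<'E'
from h import *
im=get_image("top");sc=get_image("scene")
px=np.array(im["pixels"],np.uint8);hsv=cv2.cvtColor(px,cv2.COLOR_RGB2HSV)
m=((hsv[...,1]<60)&(hsv[...,2]<170)&(hsv[...,2]>60)).astype(np.uint8)
red=(((hsv[...,0]<8)|(hsv[...,0]>172))&(hsv[...,1]>120)&(hsv[...,2]>60)).astype(np.uint8)
m|=red
w=np.zeros_like(m);w[195:305,140:230]=1;m*=w
m=cv2.morphologyEx(m,cv2.MORPH_OPEN,np.ones((5,5)))
c=max(cv2.findContours(m,0,2)[0],key=cv2.contourArea)
P=np.array([onz(im,p[0],68)[:2] for p in c],np.float32)
r=cv2.minAreaRect(P);print(r,cv2.boxPoints(r))
pc=max(cv2.findContours(red*w,0,2)[0],key=cv2.contourArea)
r=cv2.minAreaRect(np.array([onz(im,p[0],120)[:2] for p in pc],np.float32));print("guard",r)
a=cv2.resize(px[195:305,130:240],(550,550),interpolation=2)
b=cv2.resize(np.array(sc["pixels"],np.uint8)[130:240,290:400],(550,550),interpolation=2)[:, :]
cv2.imwrite("pics/crop1.png",cv2.resize(np.hstack([a,b]),(800,400))[...,::-1])
E
```

```text
((531.2623291015625, 207.27951049804688), (173.34805297851562, 109.00444793701172), 18.50887107849121) [[431.76974 231.44778]
 [466.37338 128.08163]
 [630.7549  183.11124]
 [596.15125 286.4774 ]]
guard ((505.2303771972656, 197.77182006835938), (58.393699645996094, 59.38398361206055), 17.39933204650879)
```

View pics/crop1.png

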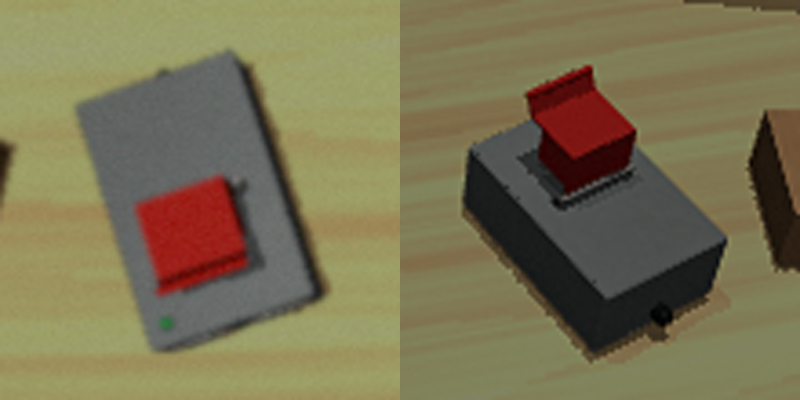

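The box centre is about (531, 207) with yaw 0.323, and its front and tab face the robot. I'll close the fingers, turn the tool and move above a point in front of the tab.

Emit:
{"op": "send_rows", "data": {"series": [{"dx": -4,"dy": -3.5,"dz": 0,"az": -0.12,"hand": 1},{"dx": -8,"dy": -7,"az": -0.24,"hand": 1},{"dx": -12,"dy": -10.6,"az": -0.36,"hand": 1},{"dx": -16,"dy": -14.2,"az": -0.48,"hand": 1},{"dx": -20,"dy": -17.8,"az": -0.6,"hand": 1},{"dx": -24,"dy": -21.4,"az": -0.74,"hand": 1},{"dx": -28,"dy": -25,"az": -0.74,"dz": 1,"hand": 1},{"dx": -31,"dy": -28,"az": -0.74,"dz": 2,"hand": 1},{"dx": -33.8,"dy": -30.2,"az": -0.74,"dz": 3,"hand": 1},{"dx": -33.8,"dy": -30.2,"az": -0.74,"dz": 3,"hand": 1}]}}

```text
invalid input at $.series[0]: expected keys ax, ay, az, dx, dy, dz, hand
```

```bash
cat >> h.py <<'E'
from scipy.spatial.transform import Rotation as Ro
O=np.array([531.,207,76]);Y=0.323
B=np.array([[np.cos(Y),-np.sin(Y),0],[np.sin(Y),np.cos(Y),0],[0,0,1]])
def rep(*targets):
    s=read_state();R=Ro.from_euler("xyz",s["tool_rot"]).as_matrix();p=np.array(s["eef_pos"])
    print("box TCP",(B.T@(p-O)).round(1),"t",s["clock"],"F",(B.T@np.array(s["force"])).round(1),"w",s["width"])
    print("az needed",Ro.from_matrix(R.T@Ro.from_euler("xyz",[np.pi,0,Y+np.pi]).as_matrix()).as_rotvec().round(3))
    for t in targets: print(t,"->cm",(R.T@(O+B@np.array(t)-p)/10).round(2))
E
python3 - <<'E'
from h import *
rep((-85,0,45),(-60,0,45))
E
```

```text
box TCP [-130.8  451.7  154.7] t 0.2 F [-0.3 -0.1 -0.6] w 85.54032477432725
az needed [-0.001 -0.    -0.741]
(-85, 0, 45) ->cm [-33.87 -30.23  11.01]
(-60, 0, 45) ->cm [-35.71 -28.54  11.  ]
```

All keys are required in each row.

Emit:
{"op": "send_rows", "data": {"series": [{"ax": 0,"ay": 0,"az": -0.12,"dx": -4,"dy": -3.5,"dz": 0,"hand": 1},{"ax": 0,"ay": 0,"az": -0.24,"dx": -8,"dy": -7,"dz": 0,"hand": 1},{"ax": 0,"ay": 0,"az": -0.36,"dx": -11,"dy": -10,"dz": 0,"hand": 1},{"ax": 0,"ay": 0,"az": -0.48,"dx": -14.5,"dy": -13,"dz": 0,"hand": 1},{"ax": 0,"ay": 0,"az": -0.6,"dx": -18,"dy": -16,"dz": 0,"hand": 1},{"ax": 0,"ay": 0,"az": -0.74,"dx": -21.5,"dy": -19.2,"dz": 0,"hand": 1},{"ax": 0,"ay": 0,"az": -0.74,"dx": -25,"dy": -22.4,"dz": 1,"hand": 1},{"ax": 0,"ay": 0,"az": -0.74,"dx": -28.5,"dy": -25.5,"dz": 2,"hand": 1},{"ax": 0,"ay": 0,"az": -0.74,"dx": -32,"dy": -28.5,"dz": 3,"hand": 1},{"ax": 0,"ay": 0,"az": -0.74,"dx": -33.8,"dy": -30.2,"dz": 3,"hand": 1}]}}

```text
clock: 1.2
eef_pos: [450.8, 176.1, 200.2]
tool_rot: [-3.139, -0.002, -2.824]
force: [0.6, 0.3, -0.2]
width: 0.2
gripper_force: 0.0
```

```bash
python3 - <<'E'
from h import *
rep((-85,0,45),(-60,0,45))
im=get_image("top");save(im,"t1");sc=get_image("scene")
a=cv2.resize(np.array(im["pixels"],np.uint8)[195:305,130:240],(400,400),interpolation=2)
b=cv2.resize(np.array(sc["pixels"],np.uint8)[110:220,290:400],(400,400),interpolation=2)
cv2.imwrite("pics/crop2.png",np.hstack([a,b])[...,::-1])
E
```

```text
box TCP [-85.8  -3.8 124.2] t 1.2 F [ 0.7  0.1 -0.2] w 0.21155932233456132
az needed [-0.002 -0.002 -0.006]
(-85, 0, 45) ->cm [-0.1   0.4   7.92]
(-60, 0, 45) ->cm [-2.6   0.42  7.91]
```

View pics/crop2.png

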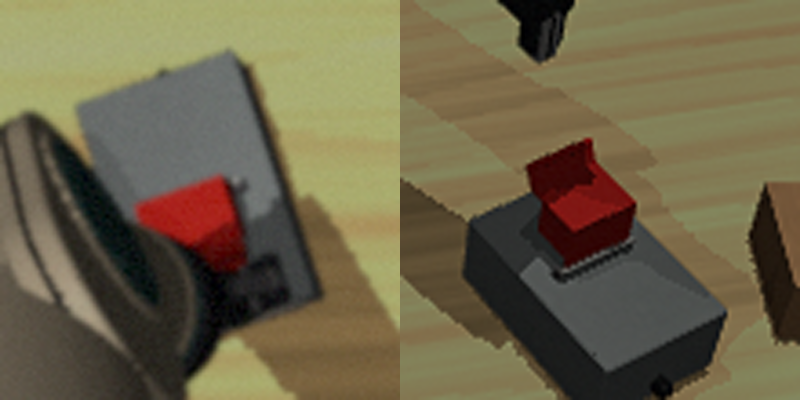

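The tool is in front of the tab and clear of it. In the scene half of the crop the fingertip is at (545,55) and the tab at (560,165). Lowering now, then creeping forward.

Emit:
{"op": "send_rows", "data": {"series": [{"ax": 0,"ay": 0,"az": 0,"dx": 0,"dy": 0.4,"dz": 2.5,"hand": 1},{"ax": 0,"ay": 0,"az": 0,"dx": 0,"dy": 0.4,"dz": 5,"hand": 1},{"ax": 0,"ay": 0,"az": 0,"dx": 0,"dy": 0.4,"dz": 7.2,"hand": 1},{"ax": 0,"ay": 0,"az": 0,"dx": 0,"dy": 0.4,"dz": 7.8,"hand": 1},{"ax": 0,"ay": 0,"az": 0,"dx": 0,"dy": 0.4,"dz": 7.8,"hand": 1}]}}

```text
clock: 1.8
eef_pos: [448.1, 185.4, 122.8]
tool_rot: [3.141, -0.002, -2.818]
force: [-0.6, 0.4, 0.1]
width: -0.2
gripper_force: 0.0
```

Emit:
{"op": "send_rows", "data": {"series": [{"ax": 0,"ay": 0,"az": 0,"dx": -0.5,"dy": 0,"dz": 0,"hand": 1},{"ax": 0,"ay": 0,"az": 0,"dx": -1,"dy": 0,"dz": 0,"hand": 1},{"ax": 0,"ay": 0,"az": 0,"dx": -1.5,"dy": 0,"dz": 0,"hand": 1},{"ax": 0,"ay": 0,"az": 0,"dx": -2,"dy": 0,"dz": 0,"hand": 1},{"ax": 0,"ay": 0,"az": 0,"dx": -2.5,"dy": 0,"dz": 0,"hand": 1}]}}

```text
clock: 2.3
eef_pos: [473.0, 192.7, 123.6]
tool_rot: [3.142, 0.0, -2.82]
force: [-1.0, 0.8, 0.8]
width: 0.0
gripper_force: 0.3
```

```bash
python3 - <<'E'
from h import *
rep((-30,0,52),(0,0,58),(10,0,58))
sc=get_image("scene")
b=cv2.resize(np.array(sc["pixels"],np.uint8)[110:220,290:400],(500,500),interpolation=2)
cv2.imwrite("pics/crop3.png",b[...,::-1])
E
```

```text
box TCP [-59.5   4.9  47.6] t 2.3 F [-0.7  1.1  0.8] w 0.0193241996132645
az needed [ 0.     0.    -0.001]
(-30, 0, 52) ->cm [-2.95 -0.49 -0.44]
(0, 0, 58) ->cm [-5.95 -0.48 -1.04]
(10, 0, 58) ->cm [-6.95 -0.48 -1.04]
```

View pics/crop3.png

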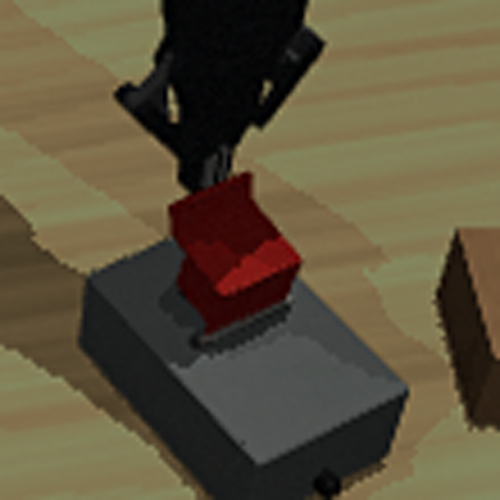

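The finger is behind the tab near (215,180) and the guard has started to tip. I'll push it on along a rising path.

Emit:
{"op": "send_rows", "data": {"series": [{"ax": 0,"ay": 0,"az": 0,"dx": -0.7,"dy": -0.1,"dz": -0.1,"hand": 1},{"ax": 0,"ay": 0,"az": 0,"dx": -1.4,"dy": -0.2,"dz": -0.2,"hand": 1},{"ax": 0,"ay": 0,"az": 0,"dx": -2.1,"dy": -0.3,"dz": -0.3,"hand": 1},{"ax": 0,"ay": 0,"az": 0,"dx": -2.8,"dy": -0.3,"dz": -0.4,"hand": 1},{"ax": 0,"ay": 0,"az": 0,"dx": -3.5,"dy": -0.3,"dz": -0.5,"hand": 1},{"ax": 0,"ay": 0,"az": 0,"dx": -4.2,"dy": -0.3,"dz": -0.6,"hand": 1}]}}

```text
clock: 2.95
eef_pos: [514.0, 203.3, 129.4]
tool_rot: [3.142, 0.0, -2.819]
force: [0.6, 0.5, -0.2]
width: -0.0
gripper_force: 0.0
```

Emit:
{"op": "send_rows", "data": {"series": [{"ax": 0,"ay": 0,"az": 0,"dx": -0.6,"dy": 0,"dz": 0,"hand": 1},{"ax": 0,"ay": 0,"az": 0,"dx": -1.2,"dy": 0,"dz": 0,"hand": 1},{"ax": 0,"ay": 0,"az": 0,"dx": -1.8,"dy": 0,"dz": 0,"hand": 1},{"ax": 0,"ay": 0,"az": 0,"dx": -2.4,"dy": 0,"dz": 0,"hand": 1},{"ax": 0,"ay": 0,"az": 0,"dx": -3.0,"dy": 0,"dz": 0,"hand": 1},{"ax": 0,"ay": 0,"az": 0,"dx": -3.0,"dy": 0,"dz": 0,"hand": 1},{"ax": 0,"ay": 0,"az": 0,"dx": -3.0,"dy": 0,"dz": 0,"hand": 1}]}}

```text
clock: 3.65
eef_pos: [541.6, 212.5, 129.1]
tool_rot: [-3.142, -0.001, -2.819]
force: [-0.8, -0.1, -1.0]
width: -0.3
gripper_force: 0.0
```

```bash
python3 - <<'E'
from h import *
rep((-65,0,50),(-65,0,13),(-40,0,13))
sc=get_image("scene")
b=cv2.resize(np.array(sc["pixels"],np.uint8)[110:220,290:400],(500,500),interpolation=2)
cv2.imwrite("pics/crop4.png",b[...,::-1])
E
```

```text
box TCP [11.8  1.9 53.1] t 3.65 F [-0.8  0.1 -1. ] w -0.31298586596763905
az needed [-0.    -0.001 -0.001]
(-65, 0, 50) ->cm [ 7.68 -0.2   0.32]
(-65, 0, 13) ->cm [ 7.68 -0.2   4.02]
(-40, 0, 13) ->cm [ 5.18 -0.19  4.02]
```

View pics/crop4.png

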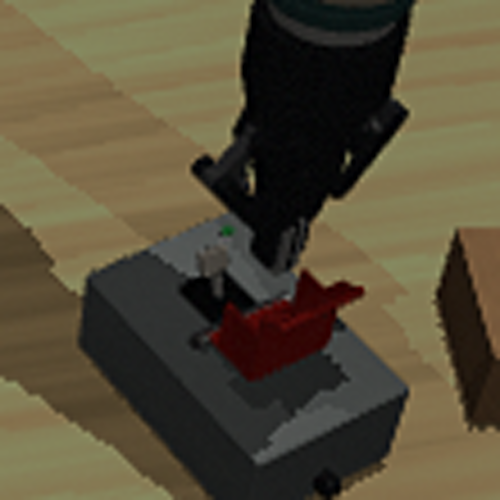

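The guard is open, its red moulding lying back around (285,330), and the white toggle end shows at crop (213,262). I'll check the toggle and tab positions by ray.

```bash
python3 - <<'E'
from h import *
sc=get_image("scene");f=110/500
for n,uv,z in(("toggle",(213,258),97),("tabL",(235,303),133),("tabR",(360,290),133)):
    print(n,(B.T@(onz(sc,(290+uv[0]*f,110+uv[1]*f),z)-O)).round(1))
for n,X in(("tabL",(53,28,57)),("tabR",(53,-28,57)),("toggle",(-37.7,0,20)),("pinL",(0,28,0)),("pinR",(0,-28,0))):
    u=proj(sc,O+B@np.array(X));print(n,((u-[290,110])/f).round())
E
```

```text
toggle [-30.1  -1.1  21. ]
tabL [ 29.8 -37.   57. ]
tabR [56.7 27.6 57. ]
tabL [356. 285.]
tabR [275. 324.]
toggle [206. 250.]
pinL [279. 297.]
pinR [202. 333.]
```

Emit:
{"op": "send_rows", "data": {"series": [{"ax": 0,"ay": 0,"az": 0,"dx": 0,"dy": 0,"dz": -2,"hand": 1},{"ax": 0,"ay": 0,"az": 0,"dx": 2.5,"dy": 0,"dz": -2,"hand": 1},{"ax": 0,"ay": 0,"az": 0,"dx": 5.5,"dy": -0.1,"dz": -2,"hand": 1},{"ax": 0,"ay": 0,"az": 0,"dx": 7.7,"dy": -0.2,"dz": -1,"hand": 1},{"ax": 0,"ay": 0,"az": 0,"dx": 7.7,"dy": -0.2,"dz": 0,"hand": 1},{"ax": 0,"ay": 0,"az": 0,"dx": 7.7,"dy": -0.2,"dz": 0,"hand": 1}]}}

```text
clock: 4.35
eef_pos: [468.8, 186.1, 128.6]
tool_rot: [-3.141, -0.001, -2.819]
force: [-0.2, 0.2, -0.0]
width: -0.1
gripper_force: 0.0
```

```bash
python3 - <<'E'
from h import *
rep((-65,0,15),(-40,0,15))
sc=get_image("scene");f=110/500
b=cv2.resize(np.array(sc["pixels"],np.uint8)[110:220,290:400],(500,500),interpolation=2).copy()
for X in((53,28,57),(53,-28,57),(0,28,0),(0,-28,0),(40,28,0),(40,-28,0)):
    u=(proj(sc,O+B@np.array(X))-[290,110])/f;cv2.circle(b,tuple(int(v) for v in u),3,(0,255,0),-1)
cv2.imwrite("pics/crop5.png",b[...,::-1])
E
```

```text
box TCP [-65.6  -0.1  52.6] t 4.35 F [-0.1  0.2 -0. ] w -0.10592455623367707
az needed [-0.    -0.001 -0.001]
(-65, 0, 15) ->cm [-0.07  0.01  3.76]
(-40, 0, 15) ->cm [-2.57  0.01  3.75]
```

View pics/crop5.png

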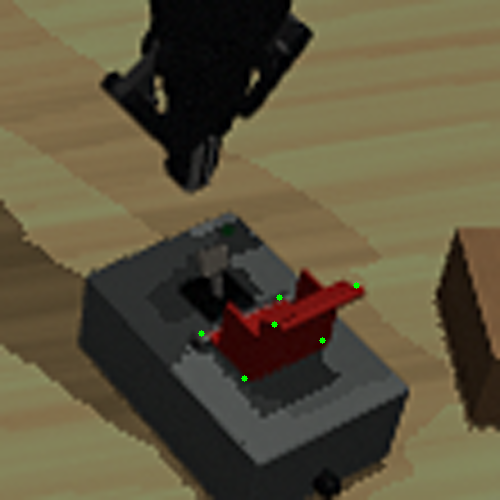

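The open-guard model points land on the guard, so it is fully open and the pose is good. Next, lower and push the toggle.

Emit:
{"op": "send_rows", "data": {"series": [{"ax": 0,"ay": 0,"az": 0,"dx": 0,"dy": 0,"dz": 1.5,"hand": 1},{"ax": 0,"ay": 0,"az": 0,"dx": 0,"dy": 0,"dz": 3,"hand": 1},{"ax": 0,"ay": 0,"az": 0,"dx": 0,"dy": 0,"dz": 3.8,"hand": 1},{"ax": 0,"ay": 0,"az": 0,"dx": -0.5,"dy": 0,"dz": 3.8,"hand": 1},{"ax": 0,"ay": 0,"az": 0,"dx": -1.0,"dy": 0,"dz": 3.8,"hand": 1},{"ax": 0,"ay": 0,"az": 0,"dx": -1.5,"dy": 0,"dz": 3.8,"hand": 1},{"ax": 0,"ay": 0,"az": 0,"dx": -2,"dy": 0,"dz": 3.8,"hand": 1},{"ax": 0,"ay": 0,"az": 0,"dx": -2.5,"dy": 0,"dz": 3.8,"hand": 1},{"ax": 0,"ay": 0,"az": 0,"dx": -2.8,"dy": 0,"dz": 3.8,"hand": 1},{"ax": 0,"ay": 0,"az": 0,"dx": -2.8,"dy": 0,"dz": 3.8,"hand": 1}]}}

```text
clock: 5.4
eef_pos: [496.8, 195.5, 91.5]
tool_rot: [3.141, 0.001, -2.82]
force: [-0.4, -0.1, -0.2]
width: 0.2
gripper_force: 0.0
```

Emit:
{"op": "send_rows", "data": {"series": [{"ax": 0,"ay": 0,"az": 0,"dx": -0.2,"dy": 0,"dz": 0,"hand": 1},{"ax": 0,"ay": 0,"az": 0,"dx": -0.2,"dy": 0,"dz": 0,"hand": 1}]}}

```text
clock: 5.6
eef_pos: [497.9, 195.9, 91.3]
tool_rot: [3.142, 0.0, -2.819]
force: [0.0, 0.0, 0.9]
width: -0.3
gripper_force: 0.3
```

```bash
python3 - <<'E'
from h import *
rep((-32,0,15))
E
```

```text
box TCP [-34.9  -0.   15.3] t 5.6 F [0.  0.  0.9] w -0.316238186637117
az needed [ 0.     0.    -0.001]
(-32, 0, 15) ->cm [-0.29  0.    0.03]
```

Creep on until the stop is felt.

Emit:
{"op": "send_rows", "data": {"series": [{"ax": 0,"ay": 0,"az": 0,"dx": -0.2,"dy": 0,"dz": 0,"hand": 1},{"ax": 0,"ay": 0,"az": 0,"dx": -0.2,"dy": 0,"dz": 0,"hand": 1}]}}

```text
clock: 5.8
eef_pos: [499.9, 196.5, 91.3]
tool_rot: [3.142, 0.0, -2.819]
force: [-1.4, -0.4, 0.8]
width: 0.3
gripper_force: 0.4
```

Emit:
{"op": "send_rows", "data": {"series": [{"ax": 0,"ay": 0,"az": 0,"dx": -0.15,"dy": 0,"dz": 0,"hand": 1},{"ax": 0,"ay": 0,"az": 0,"dx": -0.15,"dy": 0,"dz": 0,"hand": 1}]}}

```text
clock: 6.0
eef_pos: [501.2, 197.0, 91.2]
tool_rot: [3.142, -0.0, -2.819]
force: [-1.3, 0.2, -0.1]
width: -0.2
gripper_force: 0.4
```

```bash
python3 - <<'E'
from h import *
rep((-32,0,15))
E
```

```text
box TCP [-31.4  -0.1  15.2] t 6.0 F [-1.2  0.6 -0.1] w -0.20032464758286925
az needed [ 0.    -0.    -0.001]
(-32, 0, 15) ->cm [0.06 0.01 0.02]
```

Emit:
{"op": "send_rows", "data": {"series": [{"ax": 0,"ay": 0,"az": 0,"dx": -0.15,"dy": 0,"dz": 0,"hand": 1},{"ax": 0,"ay": 0,"az": 0,"dx": -0.15,"dy": 0,"dz": 0,"hand": 1}]}}

```text
clock: 6.2
eef_pos: [502.6, 197.4, 91.2]
tool_rot: [3.142, -0.0, -2.819]
force: [-0.8, -0.2, -0.5]
width: -0.3
gripper_force: 0.4
```

Emit:
{"op": "send_rows", "data": {"series": [{"ax": 0,"ay": 0,"az": 0,"dx": -0.1,"dy": 0,"dz": 0,"hand": 1},{"ax": 0,"ay": 0,"az": 0,"dx": -0.1,"dy": 0,"dz": 0,"hand": 1}]}}

```text
clock: 6.4
eef_pos: [503.5, 197.7, 91.2]
tool_rot: [-3.142, -0.0, -2.819]
force: [-1.1, -0.5, -0.0]
width: 0.3
gripper_force: 0.5
```

Emit:
{"op": "send_rows", "data": {"series": [{"ax": 0,"ay": 0,"az": 0,"dx": -0.1,"dy": 0,"dz": 0,"hand": 1},{"ax": 0,"ay": 0,"az": 0,"dx": -0.1,"dy": 0,"dz": 0,"hand": 1}]}}

```text
clock: 6.6
eef_pos: [504.6, 198.0, 91.3]
tool_rot: [3.142, 0.0, -2.819]
force: [-1.6, -0.1, -0.5]
width: -0.2
gripper_force: 0.5
```

Emit:
{"op": "send_rows", "data": {"series": [{"ax": 0,"ay": 0,"az": 0,"dx": -0.1,"dy": 0,"dz": 0,"hand": 1},{"ax": 0,"ay": 0,"az": 0,"dx": -0.1,"dy": 0,"dz": 0,"hand": 1}]}}

```text
clock: 6.8
eef_pos: [504.7, 198.1, 91.2]
tool_rot: [-3.141, -0.002, -2.819]
force: [-3.9, -0.9, 1.9]
width: 0.0
gripper_force: 1.8
```

```bash
python3 - <<'E'
from h import *
rep()
sc=get_image("scene");f=70/560
b=cv2.resize(np.array(sc["pixels"],np.uint8)[135:205,310:380],(560,560),interpolation=2).copy()
for a in(0,.9):
    u=(proj(sc,O+B@np.array((-26+27*np.sin(a-.45),0,-4+27*np.cos(.45))))-[310,135])/f;cv2.circle(b,tuple(int(v) for v in u),3,(0,255,0),-1)
cv2.imwrite("pics/crop6.png",b[...,::-1])
E
```

```text
box TCP [-27.8  -0.1  15.2] t 6.8 F [-4.   0.4  1.9] w 0.024289915485707442
az needed [-0.    -0.002 -0.001]
```

View pics/crop6.png

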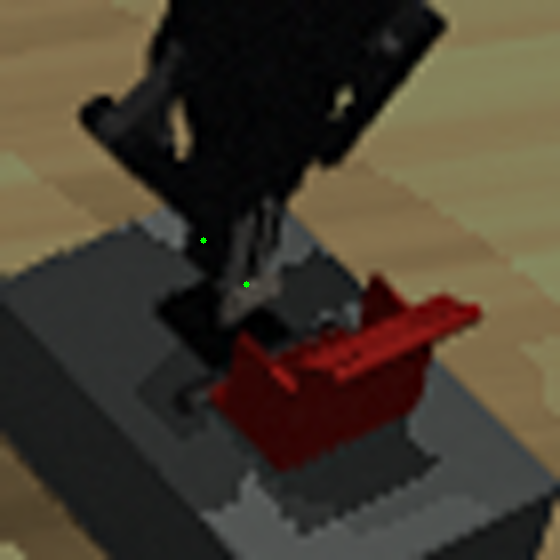

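Force rose to 4 N with no further travel and the toggle end is on the predicted "on" point (246,284), so the toggle is at its stop. Now back off, lift, and cross to behind the open guard.

Emit:
{"op": "send_rows", "data": {"series": [{"ax": 0,"ay": 0,"az": 0,"dx": 1,"dy": 0,"dz": 0,"hand": 1},{"ax": 0,"ay": 0,"az": 0,"dx": 2,"dy": 0,"dz": 0,"hand": 1},{"ax": 0,"ay": 0,"az": 0,"dx": 2,"dy": 0,"dz": -4,"hand": 1},{"ax": 0,"ay": 0,"az": 0,"dx": 2,"dy": 0,"dz": -8,"hand": 1},{"ax": 0,"ay": 0,"az": 0,"dx": 2,"dy": 0,"dz": -10,"hand": 1},{"ax": 0,"ay": 0,"az": 0,"dx": -1,"dy": 0,"dz": -10,"hand": 1},{"ax": 0,"ay": 0,"az": 0,"dx": -5,"dy": 0,"dz": -10,"hand": 1},{"ax": 0,"ay": 0,"az": 0,"dx": -9,"dy": 0,"dz": -10,"hand": 1},{"ax": 0,"ay": 0,"az": 0,"dx": -11.2,"dy": 0,"dz": -10,"hand": 1},{"ax": 0,"ay": 0,"az": 0,"dx": -11.2,"dy": 0,"dz": -10,"hand": 1}]}}

```text
clock: 7.85
eef_pos: [614.2, 234.6, 190.9]
tool_rot: [3.141, 0.003, -2.82]
force: [-0.3, -0.9, -0.8]
width: 0.1
gripper_force: 0.0
```

```bash
python3 - <<'E'
from h import *
rep((83,0,48))
sc=get_image("scene");f=70/560
b=cv2.resize(np.array(sc["pixels"],np.uint8)[135:205,310:380],(560,560),interpolation=2).copy()
cv2.imwrite("pics/crop7.png",b[...,::-1])
E
```

```text
box TCP [ 87.7  -0.3 114.9] t 7.85 F [-0.5 -0.7 -0.8] w 0.1014252011793458
az needed [ 0.     0.003 -0.001]
(83, 0, 48) ->cm [0.49 0.02 6.69]
```

View pics/crop7.png

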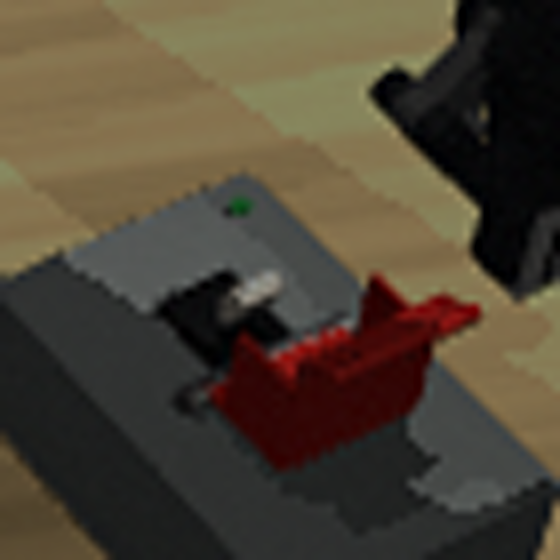

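The toggle stands on, leaning towards the hinge at (255,290), and the finger is behind the guard. I'll lower, then draw the tab forward.

Emit:
{"op": "send_rows", "data": {"series": [{"ax": 0,"ay": 0,"az": 0,"dx": 0.2,"dy": 0,"dz": 2,"hand": 1},{"ax": 0,"ay": 0,"az": 0,"dx": 0.3,"dy": 0,"dz": 4,"hand": 1},{"ax": 0,"ay": 0,"az": 0,"dx": 0.3,"dy": 0,"dz": 6,"hand": 1},{"ax": 0,"ay": 0,"az": 0,"dx": 0.3,"dy": 0,"dz": 6.7,"hand": 1},{"ax": 0,"ay": 0,"az": 0,"dx": 0.3,"dy": 0,"dz": 6.7,"hand": 1}]}}

```text
clock: 8.4
eef_pos: [607.3, 232.3, 123.5]
tool_rot: [-3.141, -0.003, -2.819]
force: [-0.1, 1.0, 0.3]
width: -0.1
gripper_force: 0.0
```

Emit:
{"op": "send_rows", "data": {"series": [{"ax": 0,"ay": 0,"az": 0,"dx": 0.6,"dy": 0,"dz": 0,"hand": 1},{"ax": 0,"ay": 0,"az": 0,"dx": 1.2,"dy": 0,"dz": 0,"hand": 1},{"ax": 0,"ay": 0,"az": 0,"dx": 1.8,"dy": 0,"dz": 0,"hand": 1},{"ax": 0,"ay": 0,"az": 0,"dx": 2.4,"dy": 0,"dz": -0.2,"hand": 1},{"ax": 0,"ay": 0,"az": 0,"dx": 3.0,"dy": 0,"dz": -0.4,"hand": 1}]}}

```text
clock: 8.9
eef_pos: [579.9, 223.2, 128.9]
tool_rot: [3.142, 0.001, -2.819]
force: [1.0, 0.8, 0.9]
width: -0.2
gripper_force: 0.2
```

```bash
python3 - <<'E'
from h import *
rep((10,0,66),(-19,0,66))
E
```

```text
box TCP [51.6 -0.1 52.9] t 8.9 F [1.2 0.4 0.9] w -0.15009725487063577
az needed [ 0.     0.001 -0.001]
(10, 0, 66) ->cm [ 4.16  0.01 -1.31]
(-19, 0, 66) ->cm [ 7.06  0.01 -1.31]
```

Emit:
{"op": "send_rows", "data": {"series": [{"ax": 0,"ay": 0,"az": 0,"dx": 0.7,"dy": 0,"dz": -0.3,"hand": 1},{"ax": 0,"ay": 0,"az": 0,"dx": 1.4,"dy": 0,"dz": -0.6,"hand": 1},{"ax": 0,"ay": 0,"az": 0,"dx": 2.1,"dy": 0,"dz": -0.9,"hand": 1},{"ax": 0,"ay": 0,"az": 0,"dx": 2.8,"dy": 0,"dz": -1.2,"hand": 1},{"ax": 0,"ay": 0,"az": 0,"dx": 3.5,"dy": 0,"dz": -1.3,"hand": 1},{"ax": 0,"ay": 0,"az": 0,"dx": 4.2,"dy": 0,"dz": -1.3,"hand": 1},{"ax": 0,"ay": 0,"az": 0,"dx": 4.9,"dy": 0,"dz": -1.3,"hand": 1},{"ax": 0,"ay": 0,"az": 0,"dx": 5.6,"dy": 0,"dz": -1.3,"hand": 1},{"ax": 0,"ay": 0,"az": 0,"dx": 6.3,"dy": 0,"dz": -1.3,"hand": 1},{"ax": 0,"ay": 0,"az": 0,"dx": 6.9,"dy": 0,"dz": -1.3,"hand": 1}]}}

```text
clock: 9.9
eef_pos: [514.2, 201.3, 141.2]
tool_rot: [-3.142, -0.0, -2.819]
force: [-0.4, 0.2, 0.3]
width: -0.1
gripper_force: 0.0
```

Emit:
{"op": "send_rows", "data": {"series": [{"ax": 0,"ay": 0,"az": 0,"dx": 0,"dy": 0,"dz": 0,"hand": 1},{"ax": 0,"ay": 0,"az": 0,"dx": 0,"dy": 0,"dz": 0,"hand": 1},{"ax": 0,"ay": 0,"az": 0,"dx": 0,"dy": 0,"dz": 0,"hand": 1},{"ax": 0,"ay": 0,"az": 0,"dx": 0,"dy": 0,"dz": -3,"hand": 1},{"ax": 0,"ay": 0,"az": 0,"dx": 0,"dy": 0,"dz": -7,"hand": 1},{"ax": 0,"ay": 0,"az": 0,"dx": 0,"dy": 0,"dz": -11,"hand": 1},{"ax": 0,"ay": 0,"az": 0,"dx": 0,"dy": 0,"dz": -12,"hand": 1},{"ax": 0,"ay": 0,"az": 0,"dx": 0,"dy": 0,"dz": -12,"hand": 1}]}}

```text
clock: 10.7
eef_pos: [516.1, 202.0, 263.0]
tool_rot: [3.141, 0.004, -2.82]
force: [0.3, -0.2, -0.6]
width: -0.2
gripper_force: 0.0
```

```bash
python3 - <<'E'
from h import *
rep()
sc=get_image("scene");f=70/560
b=cv2.resize(np.array(sc["pixels"],np.uint8)[135:205,310:380],(560,560),interpolation=2).copy()
for X in((-57,28,53),(-57,-28,53)):
    u=(proj(sc,O+B@np.array(X))-[310,135])/f;cv2.circle(b,tuple(int(v) for v in u),3,(0,255,0),-1)
cv2.imwrite("pics/crop8.png",b[...,::-1])
E
```

```text
box TCP [-15.7  -0.  187. ] t 10.7 F [ 0.2 -0.2 -0.6] w -0.19903948784304015
az needed [ 0.     0.004 -0.001]
```

View pics/crop8.png

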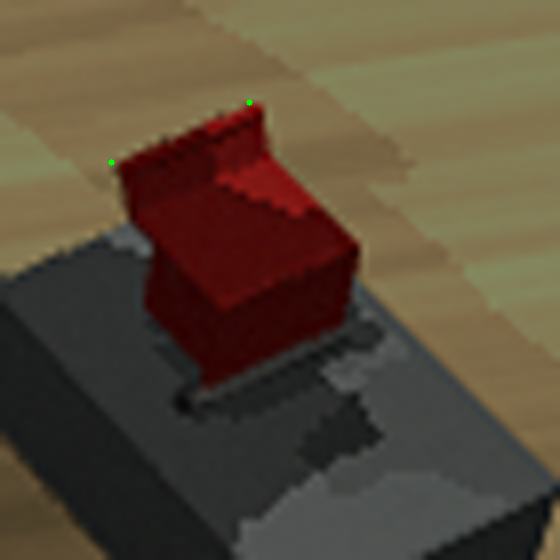

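The guard is shut: its tab edge runs from (118,168) to (260,105), beside the predicted shut points, with the known 3 mm offset. The arm is clear, so I'm handing in.

```bash
python3 -c "
from h import *
print(finish_job())"
```

```text
the job is handed in; nothing more can be done
None
```

The red supply is switched on: I tipped its guard back until it stayed open, pushed the toggle to its "on" stop, then tipped the guard forward so it dropped shut, and handed the job in at about 11 s with the arm clear and nothing else touched.

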